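Tip the packed case's lid over and press it onto its seal

ROBOT

A 6-joint arm with a two-finger parallel gripper is mounted at the origin on the work surface. World frame = base frame: x ahead of the robot, y to its left, z up, the work surface at z = 0. Lengths are in m, angles in degrees, forces in N, time in s.
With the tool pointing down it reaches from about 0.275 to 0.75 m from the base axis. Payload 10.2 kg.
Tool frame: the origin (TCP) lies at the very end of the fingers, on their centre line; the grasp point (between the pads) lies 19 mm behind it; z points along the fingers, y is the direction in which the jaws open and shut (so a half turn about z gives the same grasp; the last joint's range is limited). The gripper opens to 88 mm and grips with 3 to 60 N. Pads are 18 mm wide; open, the fingers measure 123 mm over their backs; the gripper's body (75 mm by 187 mm) begins 45 mm behind the grasp point.
Start: joints at [59.966, 17.928, 85.812, -0, 76.261, -12.8], TCP at [0.156, 0.501, 0.239] pointing down, gripper open.
Joint ranges: [-168.41, 168.41], [-55.51, 124.54], [10.69, 146.95], [-70.63, 250.63], [1, 178], [-165.06, 165.06]. Speed limits (degrees/s): [136.94, 136.94, 172.46, 180, 180, 180].

INTERFACE

Orientations are given as a 3x3 rotation matrix whose columns are the frame's x, y, z axes.
In Python, from station import r gives the robot as it stands. Calls block until the motion is done:
- r.movep(position, orientation): joint-space move of the TCP to a pose.
- r.move_straight(position, vel=0.15, attitude=None, max_force=None): straight line of the TCP; attitude=None keeps the orientation; vel is the mean speed in m/s. With max_force (N) it stops when the force on the tool has changed by that much, and returns True; else False.
- r.move_joints(angles): joint-space move.
- r.set_gripper(opening, f_grip=None): finger opening in m; f_grip is the grip in N (None keeps the last); returns when the fingers have stopped.
- r.hold(seconds).
- r.inverse_kinematics(position, orientation): joint angles nearest the present ones, or None.
- r.read_state(): the state.
- r.snapshot(name): name is "scene" or "top"; returns the picture (384x512x3 uint8, red, green, blue); there is no depth.
- r.camera_info(name): a dict with "fx", "fy", "cx", "cy" (pixels), "D" ([k1, k2, p1, p2, k3] as OpenCV has them; the pictures are not rectified), "rvec" (rotation vector, rad) and "tvec" (3), from world to camera coordinates, as OpenCV has them. Camera axes: x right, y down, z forward; pixel columns grow to the right and rows downward; lengths in m; the calibration is good to about 2 mm. A picture is of the moment at which its call begins. camera_info takes no time and is no camera call.
A pose or a line that the arm cannot do raises r.IKError and nothing moves.
- r.finish_job(): hands the job in, once; it reports no verdict.
The state is a dict: "t": time; "q": joint angles; "joint_vel": joint speeds; "effort": joint torques, N m; "tool_pos": TCP position; "tcp_rot": TCP orientation; "force": force on the tool from outside, world axes, zero at the start; "moment": the same for the moment, N m; "width": finger opening in m.
Only numpy, scipy, OpenCV 4.12 (cv2) and the standard library are available. Lean on these libraries where they do the work, as an engineer would, in place of code of your own. Each camera call takes 0.05 s, during which the arm holds its last target. There are 200 camera calls.

TASK

The grey despatch case is packed and its lid stands open, leaning back towards the robot. Push the lid gently past upright and let go, so that it swings down by its own weight and comes to rest ajar on its catch; then press the middle of its front edge down until you feel it land on the seal, and keep pressing firmly, at about 18 N, for a second before letting go. Never load the lid with more than 24 N, keep off it while it swings down, and leave everything else on the bench where it is.

Things in the scene. Friction and masses are not known exactly. Their poses are not given: they have to be found in the camera images.
- case: grey plastic despatch case: open box 160 (x) x 260 (y) x 100 mm high, 8 mm walls, fixed to the bench, booklets inside. Origin: centre of its underside. x points from the hinge side (nearer the robot) to the front side with catch and seal; y along the hinge; z up. Only place and yaw vary
- lid (a joint): hinge angle, rad: 0 = flat on the bare rim, pi/2 upright, more = leaning back to the robot (stop 1.95). Starts at 1.66 to 1.82. Hinge friction 0.12 N m, damper 0.2 N m s/rad: near upright the lid stays where left; let go 0.25 to 0.4 rad past upright (below 1.3 to 1.2, by weight) it falls by itself in 1 to 4 s and rests ajar at 0.13 to 0.17 on the catch
- lid_hinge (a point): point on the hinge axis, mid-length, at the top of the case's near wall: 80 mm behind the case's centre (case -x) and 100 mm above the bench
- lid_edge (a point): middle of the free edge, 185 mm from the hinge: end of a tab 80 mm wide that stands 20 mm out from the lid's plate. Lid: flat grey plate 166 x 260 x 6 mm, about 0.5 kg; upright its edge is 285 mm above the bench. Axes turn with the lid: x from hinge to edge, y along the hinge, z out of the outer face (up when shut, to the robot when open)
- lid_press (a point): where to press: on the lid's outer face (top when shut), in the middle of its width, 155 mm from the hinge, straight above the seal. Axes as lid_edge
- front_rim (a point): top of the case's front wall, mid-width, 156 mm from the hinge, 100 mm above the bench. The catch here is two steel prongs, 26 mm tall, that sink under about 7 N on them (5 to 6 N besides the lid's weight) and stay down. Between them is a hard rubber seal of unknown thickness, 0 to 15 mm above the rim: the lid's closed angle, 0 to 0.1 rad, must be felt; there the resistance turns hard
- booklet_stack: loose stack of booklets 150 x 105 x 72 mm, to be left alone; origin at centre of underside
- tape_roll: loose roll of tape lying flat, 90 mm across, 48 mm high, to be left alone; origin at centre of underside
- pen_cup: loose black cup, 70 mm across, 90 mm high, to be left alone; origin at centre of underside
- marker: loose marker pen 140 mm long, 17 mm thick, lying along its x, to be left alone; origin at centre of underside
- desk_stamp: loose hand stamp, foot 50 x 70 mm, 82 mm high, to be left alone; origin at centre of underside
- card_pack: loose banded pack of cards 120 x 90 x 35 mm, to be left alone; origin at centre of underside

How it is judged (in metres and radians):
On the way, in this order (a step that is already met when the one before it is completed fails the run):
1. the lid has been pushed past upright (value of joint lid below 1.35 rad), for 0.05 s.
2. the lid has swung down and rests ajar on its catch, untouched (value of joint lid below 0.2 rad and angular speed of lid below 0.05 rad/s and contact force between each of the arm, the fingers and lid below 0.2 N), for 0.2 s.
3. the front edge is pressed onto the seal with over 14 N for 0.4 s (value of joint lid below 0.115 rad and contact force between the fingers and lid above 14 N), for 0.4 s.
At the end, for the whole second after the job is handed in: the lid lies closed on its seal (hinge angle below 0.115 rad), at rest and untouched, having been pressed onto the seal with 14 to 24 N for at least 0.4 s; the bystanders are within 25 mm of where they were (value of joint lid below 0.115 rad and angular speed of lid below 0.03 rad/s).
It fails at once if the lid is loaded with more than 24 N (contact force between any of the fingers, the arm and lid above 24 N).
It fails at once if the lid is touched while it swings down (hinge angle between 0.25 and 0.85 rad) (value of joint lid between 0.25 and 0.85 rad and contact force between any of the fingers, the arm and lid above 0.3 N).
It fails at once if a bystander is moved by more than 25 mm (distance of any of booklet_stack, tape_roll, pen_cup, marker, desk_stamp, card_pack from where it was at the start of the episode above 0.025 m).
It also fails if it takes over 58 s, if anything falls off the work surface, if the arm or the gripper's body presses on something with over 40 N, if the wrist force passes 120 N, or if a joint passes its speed limit or range.

## Working session

There is one attempt and no reset: what is moved stays moved. The work goes in short steps, each a Python script; the robot and the scene stay as the last script left them, time stands still between calls to the robot, and variables do not carry over. Pictures are saved under pics/ and viewed, about 8 in all and at most 12, crops included, and the job is handed in when it is done.

```bash
mkdir -p pics; ls; python3 - <<'E'
from station import r
import cv2
for n in("scene","top"):
    cv2.imwrite(f"pics/{n}0.png",cv2.resize(r.snapshot(n)[:,:,::-1],(800,600),interpolation=cv2.INTER_CUBIC)); print(n,r.camera_info(n))
print(r.read_state())
E
```

```text
pics
scene {'fx': 490.75763740273743, 'fy': 490.75763740273743, 'cx': 252.58903954188875, 'cy': 194.58337032020233, 'D': array([-0.03310652,  0.        ,  0.        ,  0.        ,  0.        ]), 'rvec': array([ 1.75602924,  1.85233146, -0.71850017]), 'tvec': array([ 0.06284972, -0.34422836,  1.93255849])}
top {'fx': 362.5629513765484, 'fy': 362.5629513765484, 'cx': 251.63749731909138, 'cy': 191.97513471777083, 'D': array([-0.00505976,  0.        ,  0.        ,  0.        ,  0.        ]), 'rvec': array([ 2.20777779, -2.17959117,  0.12711278]), 'tvec': array([-0.04220148,  0.56210815,  1.28679722])}
{'t': 0.1, 'q': array([ 5.99668773e+01,  1.79565831e+01,  8.58458595e+01,  7.14077383e-04,
        7.62616979e+01, -1.27995605e+01]), 'joint_vel': array([-0.05306681, -0.15943077, -0.02585888,  0.06727736,  0.04020341,
        0.10168683]), 'effort': array([ 4.17356394e-03, -4.02816331e+01, -2.52647746e+01,  6.95810141e-02,
        3.41953326e-02, -7.17936473e-05]), 'tool_pos': array([0.15544402, 0.50125121, 0.23824017]), 'tcp_rot': array([[-9.55104028e-01,  2.96270096e-01, -5.70773351e-04],
       [ 2.96270532e-01,  9.55103578e-01, -9.63101241e-04],
       [ 2.59809573e-04, -1.08896520e-03, -9.99999373e-01]]), 'force': array([ 0.5683716 , -0.37477457, -0.06164841]), 'moment': array([-0.006183  ,  0.00975883,  0.05327736]), 'width': 0.08799602071036013}
```

View pics/scene0.png

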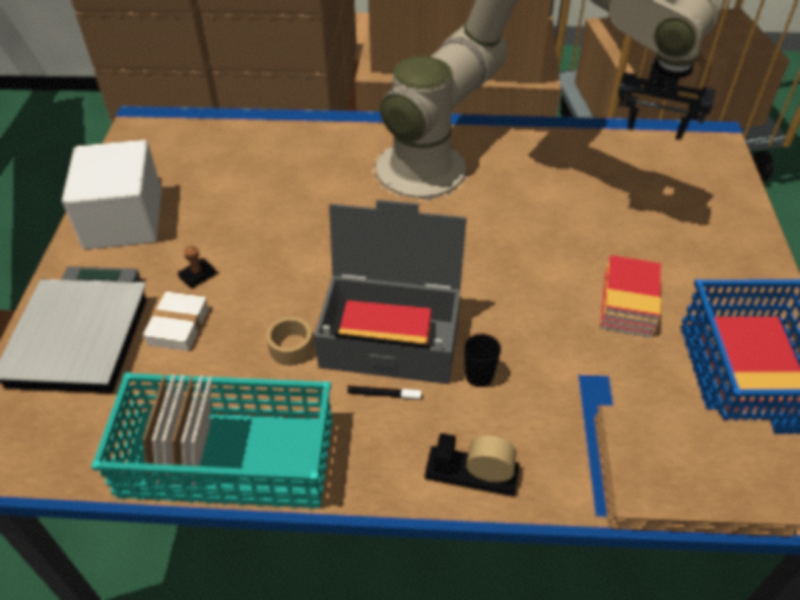

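View pics/top0.png

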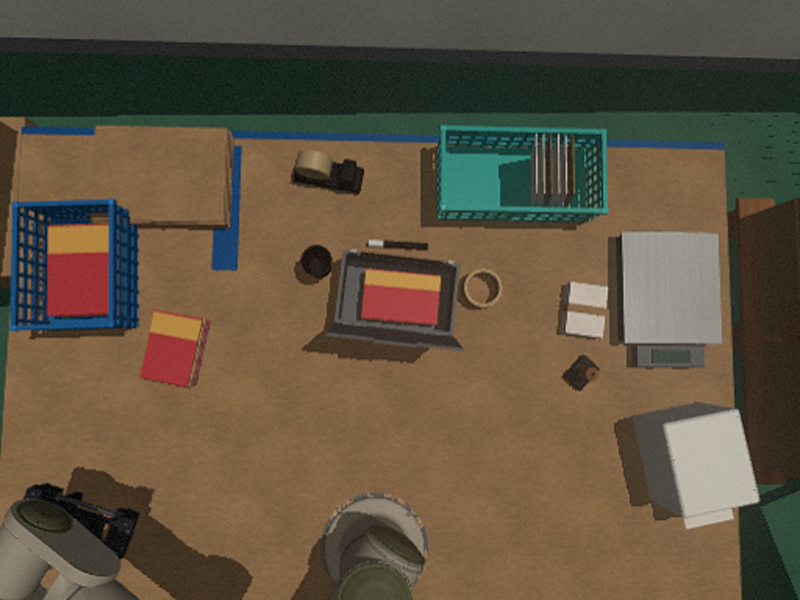

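The scene view shows the case around (390,310) and its open lid at (395,245), with the tape roll at (290,340), the cup at (482,360) and the marker at (385,392). In the top view the case spans about (335-460, 250-345). I'll view enlarged crops to get corner pixels.

```bash
python3 - <<'E'
import cv2,numpy as np
from station import r
a=r.snapshot("scene")[120:250,190:325,::-1]; b=r.snapshot("top")[150:235,190:310,::-1]
a=cv2.resize(a,None,fx=4.4,fy=4.4,interpolation=cv2.INTER_CUBIC);a=np.clip(a*1.6,0,255).astype('u1')
b=cv2.resize(b,None,fx=6.6,fy=6.6,interpolation=cv2.INTER_CUBIC);b=np.clip(b*1.6,0,255).astype('u1')
cv2.imwrite("pics/a.png",a);cv2.imwrite("pics/b.png",b);print(a.shape,b.shape)
E
```

```text
(572, 594, 3) (561, 792, 3)
```

View pics/a.png

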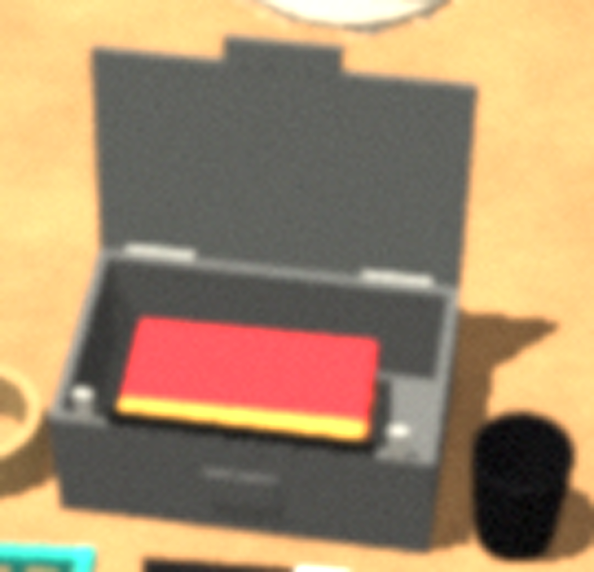

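View pics/b.png

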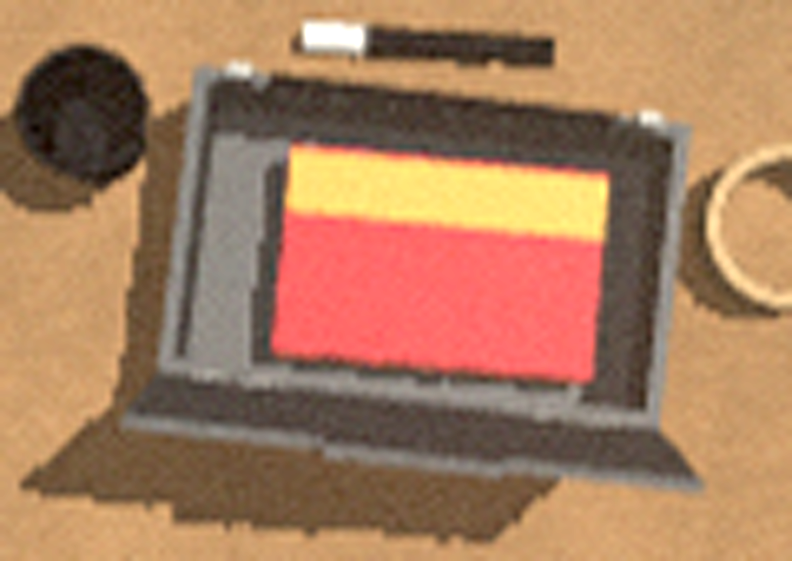

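In the scene crop the lid's top corners are at (93,48) and (477,88), the tab top at (226,37)-(343,46), the front rim at (53,412)-(438,460) and the front underside at (63,507)-(432,550). In the top crop the front rim is at (197,68)-(690,128) and the lid's outer top edge at (120,425)-(703,490). Next I'll fit x, y, yaw and theta.

```bash
cat > geo.py <<'E'
import numpy as np, cv2
from scipy.optimize import least_squares
from station import r
def world(p,pts):
    x,y,w=p[:3]; c,s=np.cos(w),np.sin(w); P=np.atleast_2d(pts)
    return P@np.array([[c,-s,0],[s,c,0],[0,0,1]]).T+[x,y,0]
def lid(th,d,y,z): return [-.08+d*np.cos(th)-z*np.sin(th),y,.1+d*np.sin(th)+z*np.cos(th)]
def proj(n,P):
    i=r.camera_info(n); K=np.array([[i["fx"],0,i["cx"]],[0,i["fy"],i["cy"]],[0,0,1]])
    return cv2.projectPoints(np.asarray(P,float),i["rvec"],i["tvec"],K,i["D"])[0][:,0]
E
python3 - <<'E'
from geo import *
A=np.array([[53,412],[438,460],[63,507],[432,550],[93,48],[477,88],[226,37],[343,46]]);A=(A+.5)/4.4-.5+[190,120]
B=np.array([[197,68],[690,128],[120,425],[703,490]]);B=(B+.5)/6.6-.5+[190,150]
def f(p):
    t=p[3]
    a=world(p,[[.08,-.13,.1],[.08,.13,.1],[.08,-.13,0],[.08,.13,0],lid(t,.166,-.13,0),lid(t,.166,.13,0),lid(t,.185,-.04,0),lid(t,.185,.04,0)])
    b=world(p,[[.08,.13,.1],[.08,-.13,.1],lid(t,.166,.13,.006),lid(t,.166,-.13,.006)])
    return np.r_[proj("scene",a)-A,proj("top",b)-B].ravel()
s=least_squares(f,[.45,0,0,1.72]); print(s.x,np.degrees(s.x[2]));print(s.fun.reshape(-1,2).round(2))
t=s.x[3]; print(world(s.x,[lid(t,.185,0,.003),lid(t,.155,0,.006),[.076,0,.1]]))
R=r.camera_info
# reach checks
x,y,w=s.x[:3]; c,si=np.cos(w),np.sin(w)
E
```

```text
[ 0.57098681 -0.04011789 -0.10145138  1.70835463] -5.812736132483925
[[-0.64  0.51]
 [-0.01  0.05]
 [-0.08 -0.41]
 [-0.19  0.15]
 [-0.47  0.01]
 [ 0.66 -0.34]
 [-0.53 -0.06]
 [ 0.32  0.57]
 [-0.64  0.31]
 [-0.07  0.07]
 [ 0.03  0.01]
 [-0.32  0.19]]
[[ 0.4632041  -0.02914551  0.28284107]
 [ 0.46434032 -0.02926118  0.25271308]
 [ 0.64659604 -0.04781497  0.1       ]]
```

The fit is good to within 0.7 px, giving theta 1.708 and yaw -5.8°. All of that is plausible. Now I'll close the fingers, move in behind the lid and push.

```bash
cat >> geo.py <<'E'
C=[0.57098681,-0.04011789,-0.10145138]
cx=np.array([np.cos(C[2]),np.sin(C[2]),0]); cy=np.array([-cx[1],cx[0],0]); R=np.c_[-cx,cy,[0,0,-1]]
def W(x,z,y=0): return world(C,[[x-.08,y,z]])[0]   # x measured from the hinge
E
python3 - <<'E'
from geo import *
p0=r.read_state()["tool_pos"]
assert all(r.inverse_kinematics(W(x,z),R) is not None for x,z in((-.10,.4),(-.10,.235),(.05,.235),(.155,.13),(.155,.1)))
r.set_gripper(0.0)
r.move_straight([*p0[:2],.40],vel=.25)
r.movep(W(-.10,.40),R)
r.move_straight(W(-.10,.235),vel=.15)
s=r.read_state();F0=s["force"];print(s["t"],s["tool_pos"]-W(-.10,.235),F0,s["width"])
print(r.move_straight(W(-.05,.235),vel=.08,max_force=6))
for x in (-.02,.0,.015,.03):
    h=r.move_straight(W(x,.235),vel=.05,max_force=8); s=r.read_state(); print(x,h,s["t"],(s["force"]-F0)@cx)
    if h: break
cv2.imwrite("pics/p.png",np.hstack([r.snapshot(n)[100:260,170:330,::-1] for n in("scene","top")]).repeat(2,0).repeat(2,1))
E
```

```text
5.6083 [ 2.77947707e-04 -8.56878224e-05  6.04023511e-04] [ 0.79621021 -0.28950252  0.28901246] 0.0005959966202753609
False
-0.02 False 7.1333 -0.03316930628929466
0.0 False 7.6833 -1.1750780793156586
0.015 False 8.1333 -0.8192988783827648
0.03 False 8.5833 -0.7016982771550319
```

View pics/p.png

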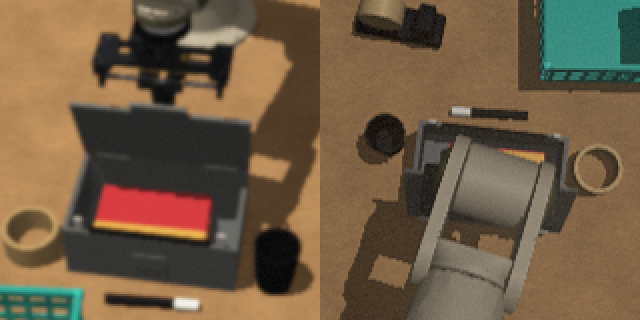

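The picture shows the lid past upright, at about 1.25 rad by geometry, with the finger behind it at about -0.7 N. I'll push a little further, then back off and watch it fall.

```bash
python3 - <<'E'
from geo import *
r.move_straight(W(.045,.235),vel=.04,max_force=8)
s=r.read_state();print(s["t"],s["force"])
r.move_straight(W(-.02,.25),vel=.2)
r.move_straight(W(-.02,.33),vel=.2)
r.hold(3.0)
print(r.read_state()["t"])
cv2.imwrite("pics/f.png",np.hstack([r.snapshot(n)[100:260,170:330,::-1] for n in("scene","top")]).repeat(2,0).repeat(2,1))
E
```

```text
9.2083 [0.36544716 0.52387373 0.79040275]
13.2417
```

View pics/f.png

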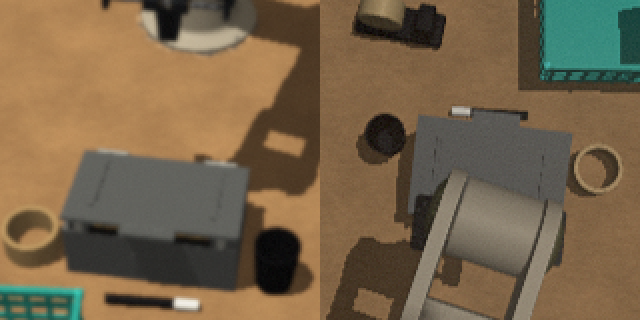

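Both views show the lid down and ajar on its catch, with dark gaps under its front edge and the bystanders unmoved. Now I'll press with force feedback.

```bash
python3 - <<'E'
from geo import *
def fz(n=4):
    v=[]
    for _ in range(n): r.hold(.02); v.append(r.read_state()["force"][2])
    return np.mean(v)
r.move_straight(W(.155,.22),vel=.2,attitude=R)
r.move_straight(W(.155,.15),vel=.1)
r.hold(.3); b=fz(8); print(r.read_state()["t"],b)
print(r.move_straight(W(.155,.115),vel=.015,max_force=2.5))
z=r.read_state()["tool_pos"][2]; log=[]
F=fz()-b; print(r.read_state()["t"],z,F)
while F<16.5 and r.read_state()["t"]<45 and z>.09:
    z-= .0006 if F<8 else min(.0004,max(.0001,(18-F)*.00005))
    r.move_straight(W(.155,z),vel=.01); F=fz(3)-b
    log.append((round(r.read_state()["t"],2),round(z*1e3,2),round(r.read_state()["tool_pos"][2]*1e3,2),round(F,2)))
print(*log,sep="\n")
t0=r.read_state()["t"]; H=[]
if F>=16.5:
  while r.read_state()["t"]<t0+1.3:
    F=fz(5)-b; H.append(round(F,1))
    if abs(F-18)>1: z+=np.clip((F-18)*.00003,-.0001,.0001); r.move_straight(W(.155,z),vel=.01)
print(H)
E
```

```text
15.8083 -0.3239606256496366
True
17.1333 0.13241884242941077 3.0892744301503017
(17.43, np.float64(131.82), np.float64(132.16), np.float64(5.32))
(17.73, np.float64(131.22), np.float64(131.47), np.float64(5.03))
(18.03, np.float64(130.62), np.float64(130.83), np.float64(4.98))
(18.33, np.float64(130.02), np.float64(130.23), np.float64(5.42))
(18.63, np.float64(129.42), np.float64(129.66), np.float64(5.04))
(18.93, np.float64(128.82), np.float64(129.06), np.float64(5.89))
(19.23, np.float64(128.22), np.float64(128.41), np.float64(5.62))
(19.53, np.float64(127.62), np.float64(127.73), np.float64(5.56))
(19.83, np.float64(127.02), np.float64(127.18), np.float64(5.61))
(20.13, np.float64(126.42), np.float64(126.55), np.float64(5.09))
(20.43, np.float64(125.82), np.float64(125.89), np.float64(5.26))
(20.73, np.float64(125.22), np.float64(125.28), np.float64(5.24))
(21.03, np.float64(124.62), np.float64(124.64), np.float64(5.27))
(21.33, np.float64(124.02), np.float64(124.07), np.float64(5.17))
(21.63, np.float64(123.42), np.float64(123.42), np.float64(5.18))
(21.93, np.float64(122.82), np
[... 503 characters left out ...]
, np.float64(118.02), np.float64(117.98), np.float64(4.11))
(24.63, np.float64(117.42), np.float64(117.4), np.float64(4.33))
(24.93, np.float64(116.82), np.float64(117.21), np.float64(7.69))
(25.23, np.float64(116.22), np.float64(117.15), np.float64(10.48))
(25.53, np.float64(115.84), np.float64(117.12), np.float64(12.77))
(25.83, np.float64(115.58), np.float64(117.08), np.float64(14.15))
(26.13, np.float64(115.39), np.float64(117.09), np.float64(15.3))
(26.43, np.float64(115.25), np.float64(117.03), np.float64(16.33))
(26.73, np.float64(115.15), np.float64(117.07), np.float64(16.94))
[np.float64(16.3), np.float64(16.3), np.float64(16.8), np.float64(17.3), np.float64(17.3), np.float64(16.9)]
```

The lid landed clearly on the seal at z≈117.2 mm, where the resistance turns hard, and was held at about 17 N. That puts the closed angle near 0.07 rad. I'll retract and check.

```bash
python3 - <<'E'
from geo import *
r.move_straight(W(.155,.2),vel=.05)
r.move_straight(W(-.05,.35),vel=.2); r.hold(.5)
s=r.read_state();print(s["t"],s["force"])
cv2.imwrite("pics/e.png",np.hstack([r.snapshot(n)[100:260,170:330,::-1] for n in("scene","top")]).repeat(2,0).repeat(2,1))
E
```

```text
32.0 [ 0.06523012  0.743336   -0.18464039]
```

View pics/e.png

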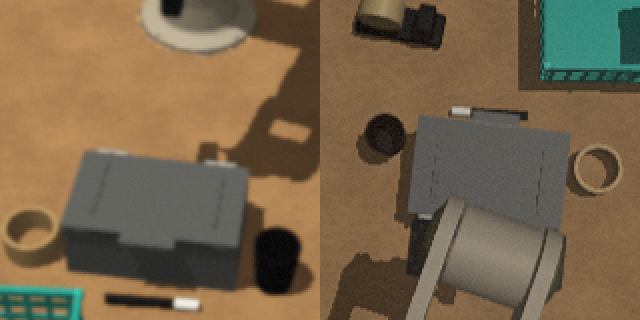

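The lid stays closed, with its tab at (147,240) and no gaps under the edge. The cup, tape and marker are unmoved, so I'm handing in.

```bash
python3 -c "
from station import r
print(r.finish_job())"
```

```text
the job is handed in; nothing more can be done
None
```

The lid is closed on its seal and I handed the job in at about 32 s of the 58 s allowed; no verdict was reported.

- **Swing:** I pushed the lid past upright with about 1 N, backed off at roughly 1.15 rad (from the finger position), and it fell by itself. A picture showed it ajar on the catch.
- **Press:** The catch sank at about 5 N. The resistance turned hard at a tool height of 117 mm, which puts the closed angle near 0.07 rad.
- **Hold:** I held it for about 1.3 s at 16.3 to 17.3 N. That is slightly under the 18 N asked for, but above the 14 N minimum. The highest reading was 17.3 N.
- **Last check:** After backing off, the picture showed the lid still down with no gap. The cup, tape roll and marker stood where they were. The stamp, card pack and booklets were outside that crop, so I did not check them at the end. The arm stayed well clear of the stamp and card pack, and crossed the booklets' side of the bench only at about 0.4 m height.

No check failed or disagreed.

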